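# Gauge the brush pots and pack the sound ones

## Robot

A 6-joint arm with a two-finger parallel gripper is mounted at the origin on the work surface. World frame = base frame: x ahead of the robot, y to its left, z up, the work surface at z = 0. Lengths are in m, angles in rad, forces in N, time in s.
With the tool pointing down it reaches from about 0.35 to 0.975 m from the base axis. Payload 4.9 kg.
Tool frame: the origin (TCP) lies on the centre line of the jaws, within the pads' length; the fingertips stand manip.tip_reach ahead of it and the grasp point (between the pads) is the TCP (manip.tip_reach is the distance from the TCP to the fingertips, in m); z points along the fingers, y is the line along which they close (so a half turn about z gives the same grasp; the last joint's range is limited). The gripper opens to 85 mm and grips with 20 to 120 N. Pads are 22 mm wide; open, the fingers measure 114 mm over their backs; the gripper's body (76 mm by 85 mm) begins 54 mm behind the grasp point. The pads swing forward as they close: fully open they stand 13 mm farther back than shut.
Start: joints at [-1.367, 0.053, 1.613, -0, 1.476, -0.119], TCP at [0.198, -0.593, 0.25] pointing down, gripper open.
Joint ranges: [-3.01, 3.01], [-1.01, 2.22], [0.06, 2.58], [-1.02, 4.17], [0.09, 2.62], [-3.14, 3.14]. Speed limits (rad/s): [2.57, 2.57, 3.14, 3.14, 3.14, 3.14].

## Interface

Orientations are given as a unit quaternion [w, x, y, z].
In Python, from plant import manip gives the robot as it stands. The module is installed in compiled form; this text tells all that it offers.
- The arm moves only by the tool move_arm, never from a script. Its argument "rows" is a list of rows, each a list of 7 numbers: the shift along the tool's x, y, z in cm, then the turn, a rotation vector about the tool's x, y, z in degrees, then the opening, from -1 (shut) to 1 (fully open). In form: [[tx, ty, tz, ax, ay, az, jaw], ...]. A call has 1 to 20 rows; each row shifts and turns the commanded pose from where the row before left it, along the tool's axes as they then stand; what a row does not reach is not made up. A row lasts 1/12 s, in which the tool goes at most 41.7 mm and 7.16 degrees, less where a joint would pass 70% of its speed; a pose out of reach is approached as far as the arm can. A call is refused whole if a number of a shift passes 4.17 or a number of a turn 7.16, either way. A call with a gripper value outside its range is refused whole. The fingers move at their own pace and stop on an object; the grip force is fixed at half the most. Time passes only in rows, so rows that do not move let the fingers close. It gives the time, the measured TCP pose, the force, the opening and the grip force at its end, in the units of the state.
- manip.state(): the state, without advancing time (a new reading comes with each control period).
- manip.grab_frame(name): name is "side" or "top" or "wrist"; returns a dict with "img" (400x640x3 uint8, blue, green, red), "mtx" (3x3 intrinsics, pixels), "R" (3x3) and "t" (3): a world point X has camera coordinates R X + t. Camera axes: x right, y down, z forward; pixel columns grow to the right and rows downward; lengths in m; the calibration is good to about 2 mm. A picture is of the moment at which its call begins. There is no depth.
- manip.job_done(): hands the job in; it is judged then, once.
The state is a dict: "time": time; "joint_pos": joint angles; "joint_vel": joint speeds; "joint_efforts": joint torques, N m; "tool_pos": TCP position; "tool_rot": TCP orientation; "contact_force": force on the tool from outside, world axes, zero at the start; "ft_torque": the same for the moment, N m; "gripper_width": opening from 0.0 (shut) to 1.0 (fully open); "grasp_force": force on a finger pad.
Only numpy, scipy, OpenCV 4.12 (cv2) and the standard library are available. Lean on these libraries where they do the work, as an engineer would, in place of code of your own. Each camera call takes 0.05 s, during which the arm holds its last target. There are 200 camera calls.

## Task

Check the floors of the clay brush pots on the ware board: working along the row from left to right as the robot sees it, lower the depth rod gently into each pot until it bottoms. Where the rod's black ring sinks level with the rim the pot is sound: stand it upright in an empty cell of the crate, set down gently, one to a cell; where the ring stays well above the rim the floor is too thick: stand that pot upright on the dark grey kiln slab. Leave the rod standing back in its hole in the tool block, and do not disturb the pots already packed or the other things on the table.

Things in the scene. Friction and masses are not known exactly. Their poses are not given: they have to be found in the camera images.
- pot_a: plain square clay brush pot to be checked, or absent (None). Outside 56 x 56 mm, 85 mm high, walls 5 mm, open top 46 x 46 mm, 0.19 to 0.32 kg. All look alike outside; inside, the floor is 7 mm thick (sound: 78 mm deep) or 19 mm (too thick: 66 mm deep), which its name does not tell. Origin: centre of the underside; z up, x and y square to the faces
- pot_b: as pot_a: a pot to be checked (floor 7 or 19 mm, unknown), or absent (None)
- pot_c: as pot_a: a pot to be checked (floor 7 or 19 mm, unknown), or absent (None)
- pot_d: as pot_a: a pot to be checked (floor 7 or 19 mm, unknown), or absent (None)
- pot_e: as pot_a: a pot to be checked (floor 7 or 19 mm, unknown), or absent (None)
- pot_f: as pot_a: a pot to be checked (floor 7 or 19 mm, unknown), or absent (None)
- pot_g: as pot_a: a pot to be checked (floor 7 or 19 mm, unknown), or absent (None)
- pot_h: as pot_a: a pot to be checked (floor 7 or 19 mm, unknown), or absent (None)
- pot_i: as pot_a: a pot to be checked (floor 7 or 19 mm, unknown), or absent (None)
- pot_j: as pot_a: a pot to be checked (floor 7 or 19 mm, unknown), or absent (None)
- ware_board: plywood board lying on the table, fixed, 140 mm (x) by 430 mm (y), 18 mm thick; the three or four pots to be checked stand on it in a row along its y, about 105 mm apart; its +y end is the robot's left, where the row begins. Origin: centre of the underside
- kiln_slab: dark grey kiln-shelf slab lying on the table, fixed, 100 mm (x) by 220 mm (y), 15 mm thick, for the thick-floored pots: three at most, side by side along its y, 75 mm apart. Origin: centre of the underside
- crate: open wooden crate, fixed, with six cells: three along its x (centres -86, 0, 86 mm) by two along its y (centres -50, 50 mm), each 80 mm (x) by 94 mm (y) clear; floor 8 mm thick, outer walls 9 mm thick and 46 mm high, dividers 6 mm thick, tops 36 mm above the table. Origin: centre of the underside
- rod: depth rod: steel, 10 mm diameter, square wooden handle 20 x 20 mm from 114 to 172 mm above the tip, black ring 78 mm above the tip (level with the rim when bottomed in a sound pot, 12 mm above it in a thick-floored one). 0.08 kg. Origin: its tip (lower end); z up the rod, x and y square to the handle. Starts standing in the tool block
- tool_block: wooden tool block, fixed, 60 mm (x) by 90 mm (y) by 60 mm high, with a round hole of 14 mm diameter at its middle, 48 mm deep (bottom 12 mm above the table), where the depth rod stands (its top then 184 mm above the table); a few short tools on either side of the hole rise to 100 mm. Origin: centre of the underside
- packed_1: clay pot like the others (56 x 56 x 85 mm), already checked and packed, standing in a crate cell, to be left alone; or absent (None). Origin: centre of the underside.
- packed_2: as packed_1: an already packed pot, or absent (None)
- packed_3: as packed_1: an already packed pot, or absent (None)
- packed_4: as packed_1: an already packed pot, or absent (None)
- brush_jar: bystander: heavy glass jar of brushes, fixed, 72 mm diameter, 90 mm high, brushes to 150 mm. Origin: centre of the underside
- tape: bystander: loose roll of blue tape lying flat, 100 mm diameter, 24 mm high. Origin: centre of the underside
- ink: bystander: loose ink bottle, 38 mm diameter, 72 mm high. Origin: centre of the underside
- cup: bystander: loose red cup, 84 mm across the rim, 110 mm high. Origin: centre of the underside

How it is judged:
On the way, in this order (a step that is already met when the one before it is completed fails the run):
1. the depth rod bottoms inside the first (leftmost) pot on the ware board (((z of rod in the frame of pot_c between 0 and 0.01 m and x of rod in the frame of pot_c between -0.022 and 0.022 m and y of rod in the frame of pot_c between -0.022 and 0.022 m and contact force between rod and pot_c above 0.3 N) or (z of rod in the frame of pot_f between 0 and 0.022 m and x of rod in the frame of pot_f between -0.022 and 0.022 m and y of rod in the frame of pot_f between -0.022 and 0.022 m and contact force between rod and pot_f above 0.3 N))), for 0.15 s.
2. the depth rod bottoms inside the second pot on the ware board (((z of rod in the frame of pot_h between 0 and 0.01 m and x of rod in the frame of pot_h between -0.022 and 0.022 m and y of rod in the frame of pot_h between -0.022 and 0.022 m and contact force between rod and pot_h above 0.3 N) or (z of rod in the frame of pot_e between 0 and 0.01 m and x of rod in the frame of pot_e between -0.022 and 0.022 m and y of rod in the frame of pot_e between -0.022 and 0.022 m and contact force between rod and pot_e above 0.3 N) or (z of rod in the frame of pot_a between 0 and 0.022 m and x of rod in the frame of pot_a between -0.022 and 0.022 m and y of rod in the frame of pot_a between -0.022 and 0.022 m and contact force between rod and pot_a above 0.3 N))), for 0.15 s.
3. the depth rod bottoms inside the third pot on the ware board (((z of rod in the frame of pot_b between 0 and 0.01 m and x of rod in the frame of pot_b between -0.022 and 0.022 m and y of rod in the frame of pot_b between -0.022 and 0.022 m and contact force between rod and pot_b above 0.3 N) or (z of rod in the frame of pot_i between 0 and 0.022 m and x of rod in the frame of pot_i between -0.022 and 0.022 m and y of rod in the frame of pot_i between -0.022 and 0.022 m and contact force between rod and pot_i above 0.3 N))), for 0.15 s.
4. the depth rod bottoms inside the fourth pot on the ware board (((z of rod in the frame of pot_g between 0 and 0.01 m and x of rod in the frame of pot_g between -0.022 and 0.022 m and y of rod in the frame of pot_g between -0.022 and 0.022 m and contact force between rod and pot_g above 0.3 N) or (z of rod in the frame of pot_d between 0 and 0.01 m and x of rod in the frame of pot_d between -0.022 and 0.022 m and y of rod in the frame of pot_d between -0.022 and 0.022 m and contact force between rod and pot_d above 0.3 N) or (z of rod in the frame of pot_j between 0 and 0.022 m and x of rod in the frame of pot_j between -0.022 and 0.022 m and y of rod in the frame of pot_j between -0.022 and 0.022 m and contact force between rod and pot_j above 0.3 N))), for 0.15 s.
At the end, for the whole second after the job is handed in: Sound pots and packed pots stand upright (0.1 rad), at rest, on the floor of crate cells (4 mm); thick-floored pots stand likewise on the dark grey kiln slab, centres over it; the rod stands in its hole in the tool block, tip within 6 mm of the bottom (z of pot_c in the frame of crate between 0.004 and 0.012 m and x of pot_c in the frame of crate between -0.126 and 0.126 m and y of pot_c in the frame of crate between -0.097 and 0.097 m and angle between each of pot_c, pot_h, pot_e, pot_b, pot_g, pot_d, packed_1, packed_2, packed_3, packed_4, pot_f, pot_a, pot_i, pot_j's own z axis and vertical below 0.1 rad and linear speed of each of pot_c, pot_h, pot_e, pot_b, pot_g, pot_d, packed_1, packed_2, packed_3, packed_4, pot_f, pot_a, pot_i, pot_j, rod below 0.03 m/s and z of pot_h in the frame of crate between 0.004 and 0.012 m and x of pot_h in the frame of crate between -0.126 and 0.126 m and y of pot_h in the frame of crate between -0.097 and 0.097 m and z of pot_e in the frame of crate between 0.004 and 0.012 m and x of pot_e in the frame of crate between -0.126 and 0.126 m and y of pot_e in the frame of crate between -0.097 and 0.097 m and z of pot_b in the frame of crate between 0.004 and 0.012 m and x of pot_b in the frame of crate between -0.126 and 0.126 m and y of pot_b in the frame of crate between -0.097 and 0.097 m and z of pot_g in the frame of crate between 0.004 and 0.012 m and x of pot_g in the frame of crate between -0.126 and 0.126 m and y of pot_g in the frame of crate between -0.097 and 0.097 m and z of pot_d in the frame of crate between 0.004 and 0.012 m and x of pot_d in the frame of crate between -0.126 and 0.126 m and y of pot_d in the frame of crate between -0.097 and 0.097 m and z of packed_1 in the frame of crate between 0.004 and 0.012 m and x of packed_1 in the frame of crate between -0.126 and 0.126 m and y of packed_1 in the frame of crate between -0.097 and 0.097 m and z of packed_2 in the frame of crate between 0.004 and 0.012 m and x of packed_2 in the frame of crate between -0.126 and 0.126 m and y of packed_2 in the frame of crate between -0.097 and 0.097 m and z of packed_3 in the frame of crate between 0.004 and 0.012 m and x of packed_3 in the frame of crate between -0.126 and 0.126 m and y of packed_3 in the frame of crate between -0.097 and 0.097 m and z of packed_4 in the frame of crate between 0.004 and 0.012 m and x of packed_4 in the frame of crate between -0.126 and 0.126 m and y of packed_4 in the frame of crate between -0.097 and 0.097 m and z of pot_f in the frame of kiln_slab between 0.011 and 0.019 m and x of pot_f in the frame of kiln_slab between -0.05 and 0.05 m and y of pot_f in the frame of kiln_slab between -0.11 and 0.11 m and z of pot_a in the frame of kiln_slab between 0.011 and 0.019 m and x of pot_a in the frame of kiln_slab between -0.05 and 0.05 m and y of pot_a in the frame of kiln_slab between -0.11 and 0.11 m and z of pot_i in the frame of kiln_slab between 0.011 and 0.019 m and x of pot_i in the frame of kiln_slab between -0.05 and 0.05 m and y of pot_i in the frame of kiln_slab between -0.11 and 0.11 m and z of pot_j in the frame of kiln_slab between 0.011 and 0.019 m and x of pot_j in the frame of kiln_slab between -0.05 and 0.05 m and y of pot_j in the frame of kiln_slab between -0.11 and 0.11 m and x of rod in the frame of tool_block between -0.008 and 0.008 m and y of rod in the frame of tool_block between -0.008 and 0.008 m and z of rod in the frame of tool_block below 0.018 m); the robot touches nothing.
It fails at once if a pot that was already packed in the crate is shoved (25 mm) or tipped (distance of any of packed_1, packed_2, packed_3, packed_4 from where it was at the start of the episode above 0.025 m or angle between any of packed_1, packed_2, packed_3, packed_4's own z axis and vertical above 0.35 rad).
It fails at once if the tape, ink bottle or cup is shoved more than 40 mm (distance of any of tape, ink, cup from where it was at the start of the episode above 0.04 m).
It fails at once if the rod is rammed into a pot (over 50 N) (contact force between rod and pot_c above 50 N or contact force between rod and pot_h above 50 N or contact force between rod and pot_e above 50 N or contact force between rod and pot_b above 50 N or contact force between rod and pot_g above 50 N or contact force between rod and pot_d above 50 N or contact force between rod and pot_f above 50 N or contact force between rod and pot_a above 50 N or contact force between rod and pot_i above 50 N or contact force between rod and pot_j above 50 N).
It fails at once if a pot is dropped or slammed into the crate or onto the kiln slab (over 70 N) (contact force between any of pot_c, pot_h, pot_e, pot_b, pot_g, pot_d, pot_f, pot_a, pot_i, pot_j and crate above 70 N or contact force between any of pot_c, pot_h, pot_e, pot_b, pot_g, pot_d, pot_f, pot_a, pot_i, pot_j and kiln_slab above 70 N).
Of pot_c, pot_f only 1 to 1 are there at a start; the rules pass over those that are not, and their reading is None.
Of pot_h, pot_e, pot_a only 1 to 1 are there at a start; the rules pass over those that are not, and their reading is None.
Of pot_b, pot_i only 1 to 1 are there at a start; the rules pass over those that are not, and their reading is None.
Of pot_g, pot_d, pot_j only 1 to 1 are there at a start; the rules pass over those that are not, and their reading is None.
Of pot_f, pot_a, pot_i, pot_j only 3 to 3 are there at a start; the rules pass over those that are not, and their reading is None.
Of packed_1, packed_2, packed_3, packed_4 only 1 to 2 are there at a start; the rules pass over those that are not, and their reading is None.
At some moment in a run one of pot_c, pot_h, pot_e, pot_b, pot_g, pot_d, pot_f, pot_a, pot_i, pot_j may be knocked a few centimetres aside while the robot is not near it.
It also fails if it takes over 210 s, if anything falls off the work surface, if the arm or the gripper's body presses on something with over 40 N, if the wrist force passes 120 N, or if a joint passes its speed limit or range.

## Working session

There is one attempt and no reset: what is moved stays moved. The work goes in short steps, Python scripts to look and compute and a tool call to move; the robot and the scene stay as the last step left them, time stands still between calls to the robot, and variables do not carry over. Pictures are saved under pics/ and viewed, at most 15 in all, crops included, and the job is handed in when it is done.

Besides the shell and the picture viewer there is one more tool, called after "Call:" in YAML: its name, and indented under it one key for each argument. move_arm: Moves the arm, as the interface text tells. Its arguments: {"type":"object","properties":{"rows":{"type":"array","items":{"type":"array","items":{"type":"number"}}}},"required":["rows"]}

```bash
mkdir -p pics
python3 - <<'E'
from plant import manip
import cv2,json
s=manip.state(); print(s, manip.tip_reach)
import pickle
for n in ("top","side"):
    f=manip.grab_frame(n); cv2.imwrite(f"pics/{n}0.png",f["img"]); pickle.dump(f,open(n+"0.pkl","wb"))
    print(n,f["mtx"].round(1).tolist(),f["R"].round(3).tolist(),f["t"].round(3).tolist())
E
```

```text
{'time': 0.0, 'joint_pos': array([-1.36701552e+00,  5.34075533e-02,  1.61429726e+00,  1.51892964e-05,
        1.47596202e+00, -1.19003737e-01]), 'joint_vel': array([ 0.00036869, -0.00122044,  0.00093018,  0.00122228,  0.00050296,
        0.0008446 ]), 'joint_efforts': array([-6.76006930e-04, -3.93682837e+01, -3.70180964e+01, -2.45353722e-04,
        7.16394105e-03,  1.42455536e-05]), 'tool_pos': array([ 0.19814013, -0.5921549 ,  0.24902958]), 'tool_rot': array([-1.03648096e-03,  9.87004098e-01,  1.60691736e-01, -3.63946723e-05]), 'contact_force': array([ 0.35379609, -0.20412653, -0.03348507]), 'ft_torque': array([-0.06080546,  0.01445552,  0.02828214]), 'grasp_force': 0.0, 'gripper_width': 1.0009182442965618} 0.019
top [[390.1, 0.0, 321.2], [0.0, 390.1, 198.5], [0.0, 0.0, 1.0]] [[-0.003, -1.0, -0.011], [-0.983, 0.005, -0.181], [0.181, 0.011, -0.983]] [0.032, 0.547, 1.103]
side [[479.0, 0.0, 318.2], [0.0, 479.0, 209.0], [0.0, 0.0, 1.0]] [[-0.948, -0.318, 0.008], [-0.158, 0.449, -0.879], [0.276, -0.835, -0.476]] [0.537, 0.13, 1.16]
```

View pics/top0.png

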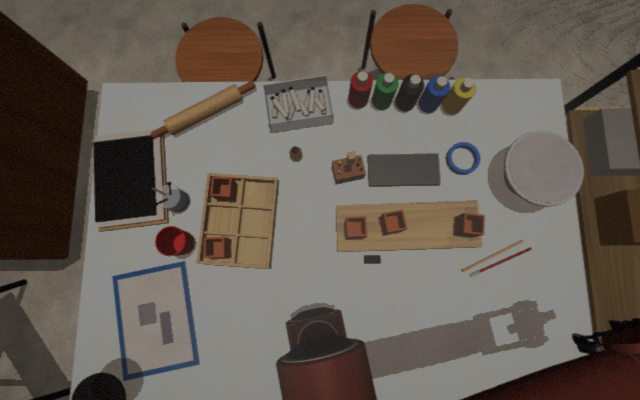

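View pics/side0.png

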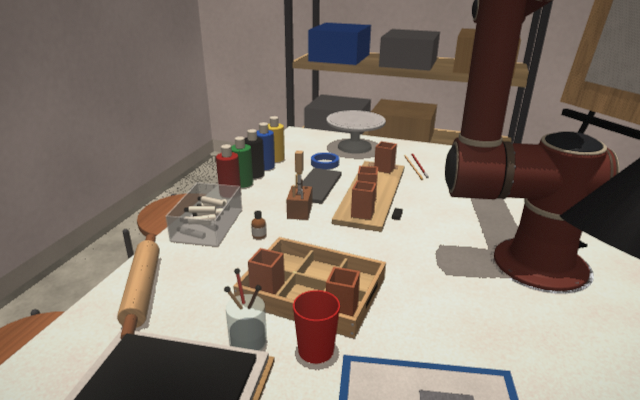

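The top view shows three pots on the board at about (355,228), (393,222) and (474,225), with a gap near (433,225). Two pots are packed in the crate at (221,188) and (215,247). The block with the rod is at (349,165), the slab at (403,170), the tape at (464,157), the ink at (296,154) and the cup at (172,241). Side view agrees. The rules imply a fourth pot, so I'll look closer.

Run:
```python
import cv2,pickle
f=pickle.load(open("top0.pkl","rb")); i=f["img"]
a=cv2.resize(i[140:275,190:490],(800,360),interpolation=cv2.INTER_CUBIC)
g=pickle.load(open("side0.pkl","rb"))["img"][130:235,240:440]
b=cv2.resize(g,(457,240),interpolation=cv2.INTER_CUBIC)
b=cv2.copyMakeBorder(b,0,0,0,343,cv2.BORDER_CONSTANT)
cv2.imwrite("pics/crop0.png",cv2.convertScaleAbs(cv2.vconcat([a,b]),alpha=1.5))
```

```text
(no output)
```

View pics/crop0.png

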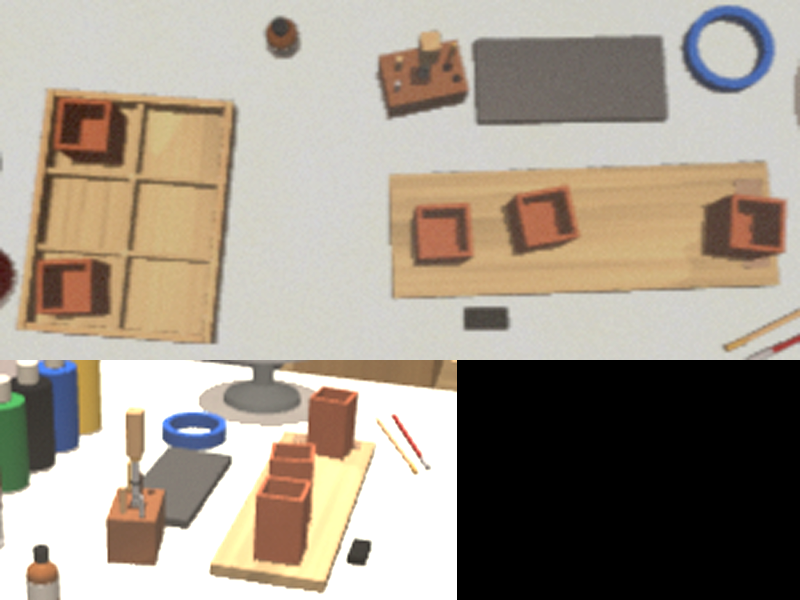

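```bash
cat > h.py <<'E'
import numpy as np,cv2,pickle
from plant import manip
def ray(f,p):
    d=f["R"].T@np.linalg.inv(f["mtx"])@np.array([p[0],p[1],1.]); return -f["R"].T@f["t"],d
def onz(f,p,z):
    c,d=ray(f,p); return c+d*(z-c[2])/d[2]
def tri(f,p,g,q):
    A=[];b=[]
    for F,P in((f,p),(g,q)):
        c,d=ray(F,P); d=d/np.linalg.norm(d); M=np.eye(3)-np.outer(d,d); A.append(M);b.append(M@c)
    A=np.vstack(A);b=np.hstack(b); x=np.linalg.lstsq(A,b,rcond=None)[0]; return x,np.abs(A@x-b).max()
def proj(f,X):
    p=f["mtx"]@(f["R"]@np.asarray(X,float)+f["t"]); return p[:2]/p[2]
def clay(img):
    h=cv2.cvtColor(img,cv2.COLOR_BGR2HSV); return cv2.inRange(h,(0,90,20),(9,255,255))
def comps(m,lo,hi):
    n,_,s,c=cv2.connectedComponentsWithStats(m); return [(s[i],c[i]) for i in range(1,n) if lo<s[i][4]<hi]
def grab(n,tag):
    f=manip.grab_frame(n); pickle.dump(f,open(f"{n}{tag}.pkl","wb")); return f
def load(n): return pickle.load(open(n+".pkl","rb"))
E
python3 - <<'E'
from h import *
t=load("top0");s=load("side0")
np.set_printoptions(precision=4,suppress=True)
m=clay(t["img"])
for st,c in comps(m,100,3000): print(st.tolist(),c.round(1))
hs=cv2.cvtColor(t["img"],cv2.COLOR_BGR2HSV)
for p in [(355,228),(474,225),(240,200),(400,245),(403,170),(340,175),(352,158),(470,210),(471,238)]: print(p,hs[p[1],p[0]],t["img"][p[1],p[0]])
# crop coords -> px ; board corners, crate corners(z=.046), slab, block
cp=lambda x,y:(190+x*300/800,140+y*135/360)
print("board");[print(onz(t,cp(*p),.018)[:2]) for p in [(390,175),(765,163),(777,285),(395,298)]]
print("slab");[print(onz(t,cp(*p),.015)[:2]) for p in [(475,39),(662,37),(667,118),(478,123)]]
print("crate");[print(onz(t,cp(*p),.046)[:2]) for p in [(48,91),(234,101),(213,341),(20,327)]]
print("block");[print(onz(t,cp(*p),.06)[:2]) for p in [(379,55),(462,41),(467,92),(388,107)]]
for nm,p in dict(p1=[(415,206),(471,205),(472,250),(417,252)],p2=[(508,196),(569,187),(579,235),(523,250)],p4=[(731,199),(783,197),(785,246),(730,249)]).items():
    print(nm);[print(onz(t,cp(*q),.103)[:2]) for q in p]
E
```

```text
[0, 28, 84, 125, 2226] [33.6 95.2]
[53, 62, 21, 22, 132] [62.7 74.5]
[349, 71, 24, 37, 507] [359.4  90.2]
[47, 142, 18, 22, 102] [ 56.  152.7]
[44, 164, 32, 28, 214] [ 61.1 175.9]
[2, 177, 29, 23, 161] [ 17.9 187. ]
[210, 177, 27, 23, 350] [222.3 188.2]
[34, 178, 21, 23, 106] [ 45.3 188.1]
[13, 201, 59, 54, 646] [ 45.5 226.2]
[0, 208, 17, 25, 112] [  8.7 219.7]
[382, 212, 24, 21, 277] [392.4 222.7]
[460, 213, 24, 23, 269] [471.5 224.8]
[346, 217, 21, 21, 313] [354.7 227.3]
[155, 226, 40, 30, 826] [174.1 241.4]
[203, 237, 25, 21, 328] [214.9 247.7]
[0, 240, 45, 19, 194] [ 18.8 251.1]
[480, 248, 51, 24, 127] [504.9 259.5]
(355, 228) [ 10 143 123] [ 54  76 123]
(474, 225) [ 9 89 57] [37 43 57]
(240, 200) [ 16 108 130] [ 75 105 130]
(400, 245) [ 18 102 138] [ 83 116 138]
(403, 170) [25 21 74] [68 73 74]
(340, 175) [ 11 120 108] [ 57  75 108]
(352, 158) [ 15 109 124] [ 71  98 124]
(470, 210) [ 15  89 118] [ 77  97 118]
(471, 238) [ 13  95 115] [ 72  91 115]
board
[ 0.5306 -0.0158]
[ 0.5421 -0.4408]
[ 0.4046 -0.4437]
[ 0.392  -0.0199]
slab
[ 0.6912 -0.1166]
[ 0.6921 -0.3339]
[ 0.5956 -0.3341]
[ 0.591  -0.1175]
crate
[0.6241 0.3701]
[0.6112 0.1595]
[0.3454 0.1778]
[0.3611 0.3876]
block
[ 0.6597 -0.0038]
[ 0.6753 -0.0969]
[ 0.6165 -0.1011]
[ 0.6    -0.0132]
p1
[ 0.4835 -0.0392]
[ 0.4843 -0.0978]
[ 0.4372 -0.0977]
[ 0.4353 -0.0406]
p2
[ 0.4936 -0.1368]
[ 0.5028 -0.2009]
[ 0.4523 -0.2092]
[ 0.4369 -0.1506]
p4
[ 0.4892 -0.3692]
[ 0.4911 -0.4235]
[ 0.4399 -0.4215]
[ 0.437  -0.3646]
```

Call:
move_arm:
  rows:
    - [0,0,-1,0,0,-7.15,1]
    - [0,0,-1,0,0,-7.15,1]
    - [0,0,-1,0,0,-7.15,1]
    - [0,0,-1,0,0,-7.15,1]
    - [0,0,-1,0,0,-7.15,1]
    - [0,0,-1,0,0,-7.15,1]
    - [0,0,-1,0,0,-7.15,1]
    - [0,0,-1,0,0,-7.15,1]
    - [0,0,-1,0,0,-7.15,1]
    - [0,0,-1,0,0,-7.15,1]

```text
time: 0.93
tool_pos: [0.1982, -0.5925, 0.35]
tool_rot: [-0.001, 0.705, 0.709, 0.0]
contact_force: [0.2, -0.2, -0.9]
gripper_width: 0.995
grasp_force: 0.0
```

Call:
move_arm:
  rows:
    - [3.1,2.0,0,0,0,0,1]
    - [3.1,2.0,0,0,0,0,1]
    - [3.1,2.0,0,0,0,0,1]
    - [3.1,2.0,0,0,0,0,1]
    - [3.1,2.0,0,0,0,0,1]
    - [3.1,2.0,0,0,0,0,1]
    - [3.1,2.0,0,0,0,0,1]
    - [3.1,2.0,0,0,0,0,1]
    - [3.1,2.0,0,0,0,0,1]
    - [3.1,2.0,0,0,0,0,1]
    - [3.1,2.0,0,0,0,0,1]
    - [0,0,0,0,0,0,1]

```text
time: 1.93
tool_pos: [0.4205, -0.247, 0.35]
tool_rot: [-0.0, 0.705, 0.71, 0.001]
contact_force: [-0.0, -0.6, -0.3]
gripper_width: 1.001
grasp_force: 0.0
```

```bash
cat >> h.py <<'E'
def st():
    s=manip.state(); w,x,y,z=s["tool_rot"]
    ya=np.degrees(np.arctan2(1-2*(x*x+z*z),2*(x*y-w*z)))
    tz=np.array([2*(x*z+w*y),2*(y*z-w*x),1-2*(x*x+y*y)])
    print("t%.2f pos"%s["time"],s["tool_pos"].round(4),"yang %.2f"%ya,"tz",tz.round(4),"F",s["contact_force"].round(2),"w %.3f g %.1f"%(s["gripper_width"],s["grasp_force"])); return s,ya
def need(x,y,z,yang=None):
    s,ya=st(); d=np.array([x,y,z])-s["tool_pos"]; a=np.radians(ya)
    ty=np.array([np.cos(a),np.sin(a)]); tx=np.array([-ty[1],ty[0]])
    print("tool cm: x %.2f y %.2f z %.2f"%(100*d[:2]@tx,100*d[:2]@ty,-100*d[2]), "" if yang is None else "turn z %.2f"%(ya-yang))
E
python3 - <<'E'
from h import *
st()
f=grab("wrist","1"); cv2.imwrite("pics/w1.png",f["img"]); print(f["R"].round(3),f["t"].round(3),f["mtx"].round(0))
grab("top","1");grab("side","1")
E
```

```text
t1.93 pos [ 0.4205 -0.247   0.35  ] yang 0.41 tz [ 0.0011  0.0024 -1.    ] F [-0.02 -0.63 -0.32] w 1.001 g 0.0
[[ 1.     0.007  0.   ]
 [ 0.007 -0.959  0.285]
 [ 0.002 -0.285 -0.959]] [-0.42  -0.306  0.404] [[340.   0. 324.]
 [  0. 340. 203.]
 [  0.   0.   1.]]
```

View pics/w1.png

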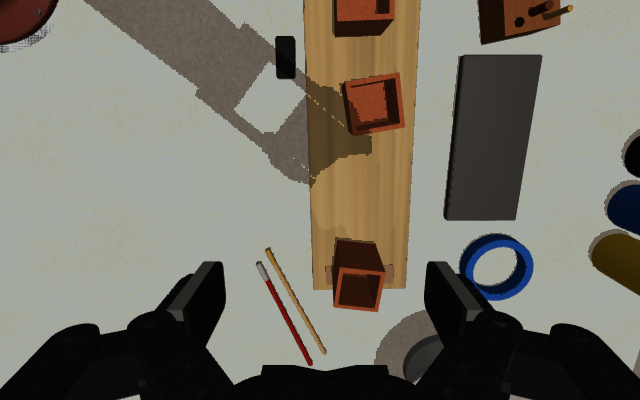

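The wrist view confirms three pots at (365,15), (373,103) and (358,285). Slot 3 of the board is empty. The slab is at (493,137), the tape at (497,265), and the block at the top right. Next I'll locate the rod precisely.

Run:
```python
from h import *
np.set_printoptions(precision=4,suppress=True)
t=load("top0");s=load("side0")
cp=lambda x,y:(190+x*300/800,140+y*135/360)
print(onz(t,cp(429,38),.184))
print(tri(t,cp(429,38),s,(240+135*200/457,130+52*105/240)))
need(0.638,-0.054,0.30,9.5)
# other clay parts in new top
for stt,c in comps(clay(load("top1")["img"]),150,700): print(stt.tolist(),onz(t,c,.1)[:2])
```

```text
[ 0.6414 -0.0515  0.184 ]
(array([ 0.6413, -0.0521,  0.1794]), np.float64(0.001372390142590274))
t2.08 pos [ 0.4182 -0.2517  0.3499] yang 0.04 tz [-0.0008 -0.0001 -1.    ] F [-0.32 -0.71 -0.76] w 1.004 g 0.0
tool cm: x 19.75 y 22.00 z 4.99 turn z -9.46
[349, 71, 24, 37, 495] [ 0.8657 -0.0857]
[211, 177, 26, 24, 362] [0.5693 0.3098]
[381, 211, 25, 23, 295] [ 0.4714 -0.1688]
[346, 217, 21, 21, 323] [ 0.4551 -0.0657]
[203, 238, 27, 20, 324] [0.4008 0.3231]
[240, 372, 36, 28, 507] [0.0363 0.1876]
```

Call:
move_arm:
  rows:
    - [2.5,2.77,0.5,0,0,0,1]
    - [2.5,2.77,0.5,0,0,0,1]
    - [2.5,2.77,0.5,0,0,0,1]
    - [2.5,2.77,0.5,0,0,0,1]
    - [2.5,2.77,0.5,0,0,0,1]
    - [2.5,2.77,0.5,0,0,0,1]
    - [2.5,2.77,0.5,0,0,0,1]
    - [2.5,2.77,0.5,0,0,0,1]
    - [0,0,0,0,0,-4.75,1]
    - [0,0,0,0,0,-4.75,1]
    - [0,0,0,0,0,0,1]
    - [0,0,0,0,0,0,1]

```text
time: 3.08
tool_pos: [0.6398, -0.0534, 0.3098]
tool_rot: [-0.0, 0.648, 0.762, -0.0]
contact_force: [0.2, -0.8, -0.1]
gripper_width: 0.998
grasp_force: 0.0
```

Run:
```python
from h import *
need(0.640,-0.052,0.158,9.5)
f=grab("wrist","2"); i=f["img"].copy()
for z in(.184,.16): cv2.circle(i,tuple(int(v) for v in proj(f,(.640,-.052,z))),2,(0,255,0),-1)
cv2.imwrite("pics/w2.png",i[80:])
```

```text
t3.08 pos [ 0.6398 -0.0534  0.3098] yang 9.25 tz [-8.e-04 -1.e-04 -1.e+00] F [ 0.21 -0.78 -0.12] w 0.998 g 0.0
tool cm: x 0.14 y 0.04 z 15.18 turn z -0.25
```

View pics/w2.png

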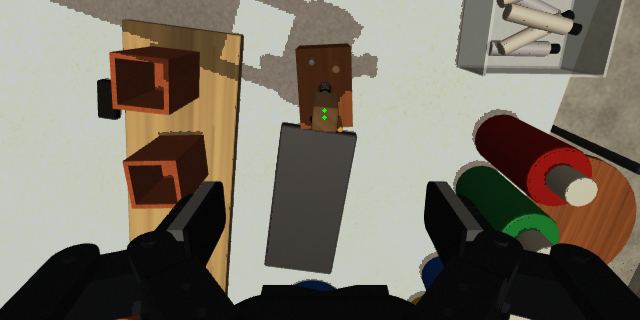

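The rod handle is under the gripper, its top face near (325,124) in the crop. It is aligned with the block and centred between the jaws.

Call:
move_arm:
  rows:
    - [0,0,3,0,0,0,1]
    - [0,0,3,0,0,0,1]
    - [0,0,3,0,0,0,1]
    - [0,0,2,0,0,0,1]
    - [0,0,2,0,0,0,1]
    - [0,0,1.2,0,0,0,1]
    - [0,0,1,0,0,0,1]
    - [0,0,0,0,0,0,1]
    - [0,0,0,0,0,0,-1]
    - [0,0,0,0,0,0,-1]
    - [0,0,0,0,0,0,-1]
    - [0,0,0,0,0,0,-1]
    - [0,0,0,0,0,0,-1]
    - [0,0,0,0,0,0,-1]
    - [0,0,0,0,0,0,-1]
    - [0,0,0,0,0,0,-1]

```text
time: 4.47
tool_pos: [0.6402, -0.0518, 0.1593]
tool_rot: [0.0, 0.646, 0.763, 0.0]
contact_force: [-2.0, -0.4, 3.7]
gripper_width: 0.224
grasp_force: 58.7
```

Run:
```python
from h import *
st()
```

```text
t4.47 pos [ 0.6402 -0.0518  0.1593] yang 9.50 tz [ 9.e-04 -3.e-04 -1.e+00] F [-1.99 -0.42  3.65] w 0.224 g 58.7
```

Call:
move_arm:
  rows:
    - [0,0,-1,0,0,0,-1]
    - [0,0,-2,0,0,0,-1]
    - [0,0,-2,0,0,0,-1]
    - [0,0,-2,0,0,0,-1]
    - [0,0,-3,0,0,0,-1]
    - [0,0,-3,0,0,0,-1]
    - [0.22,-3,0,0,0,0,-1]
    - [0.22,-3,0,0,0,0,-1]
    - [0.22,-3,0,0,0,0,-1]
    - [0.22,-3,0,0,0,0,-1]
    - [0.22,-3,0,0,0,0,-1]
    - [0.22,-3,0,0,0,0,-1]
    - [0,0,0,0,0,0,-1]
    - [0,0,0,0,0,0,-1]

```text
time: 5.63
tool_pos: [0.4594, -0.0684, 0.2885]
tool_rot: [0.001, 0.646, 0.763, 0.0]
contact_force: [-0.6, -0.1, -0.6]
gripper_width: 0.228
grasp_force: 59.4
```

Run:
```python
from h import *
need(.460,-.069,.027+.1473)
f=grab("wrist","3"); g=grab("top","3"); h=grab("side","3")
a=f["img"][:400,120:520]; b=cv2.resize(h["img"][90:240,280:430],(400,400),interpolation=cv2.INTER_CUBIC)
cv2.imwrite("pics/w3.png",cv2.convertScaleAbs(cv2.hconcat([a,b]),alpha=1.3))
s,_=st(); print(proj(f,s["tool_pos"]-[0,0,.1473]),proj(h,s["tool_pos"]-[0,0,.1473]))
```

```text
t5.63 pos [ 0.4594 -0.0684  0.2885] yang 9.45 tz [ 1.5e-03 -2.0e-04 -1.0e+00] F [-0.62 -0.07 -0.64] w 0.228 g 59.4
tool cm: x -0.07 y 0.05 z 11.42 
t5.78 pos [ 0.4609 -0.0684  0.2886] yang 9.50 tz [ 6.e-04 -0.e+00 -1.e+00] F [-0.52  0.15 -1.37] w 0.225 g 59.4
[325.31463925 192.78563028] [364.29993165 172.34765338]
```

View pics/w3.png

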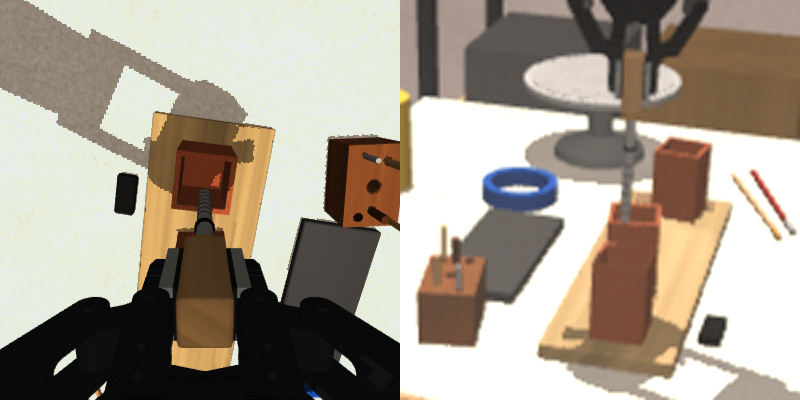

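The rod hangs vertically (tip near (205,192)) above the first pot, whose rim spans about (175–235,145–212). Lowering it.

Call:
move_arm:
  rows:
    - [0,0,2.5,0,0,0,-1]
    - [0,0,2.5,0,0,0,-1]
    - [0,0,2.5,0,0,0,-1]
    - [0,0,1.5,0,0,0,-1]
    - [0,0,0.6,0,0,0,-1]
    - [0,0,0.2,0,0,0,-1]
    - [0,0,0.2,0,0,0,-1]
    - [0,0,0.2,0,0,0,-1]
    - [0,0,0.2,0,0,0,-1]
    - [0,0,0.1,0,0,0,-1]
    - [0,0,0,0,0,0,-1]
    - [0,0,0,0,0,0,-1]

```text
time: 6.78
tool_pos: [0.4604, -0.0685, 0.1837]
tool_rot: [0.0, 0.646, 0.763, 0.0]
contact_force: [0.2, -0.1, -1.1]
gripper_width: 0.224
grasp_force: 59.5
```

Call:
move_arm:
  rows:
    - [0,0,0.2,0,0,0,-1]
    - [0,0,0.1,0,0,0,-1]
    - [0,0,0,0,0,0,-1]
    - [0,0,0,0,0,0,-1]

```text
time: 7.12
tool_pos: [0.4601, -0.0684, 0.1802]
tool_rot: [-0.0, 0.646, 0.763, -0.0]
contact_force: [-0.3, 0.2, -1.2]
gripper_width: 0.226
grasp_force: 59.5
```

Still free at 33 mm, so I keep going towards the sound-floor depth.

Call:
move_arm:
  rows:
    - [0,0,0.2,0,0,0,-1]
    - [0,0,0.2,0,0,0,-1]
    - [0,0,0.2,0,0,0,-1]
    - [0,0,0.2,0,0,0,-1]
    - [0,0,0.1,0,0,0,-1]
    - [0,0,0,0,0,0,-1]
    - [0,0,0,0,0,0,-1]

```text
time: 7.7
tool_pos: [0.4604, -0.0685, 0.1722]
tool_rot: [0.0, 0.646, 0.763, -0.0]
contact_force: [-1.6, 0.8, 5.8]
gripper_width: 0.227
grasp_force: 60.2
```

Contact 5.8 N at tip z ≈ 25 mm, so pot 1 is sound. Hold briefly, then lift to pot 2.

Call:
move_arm:
  rows:
    - [0,0,0,0,0,0,-1]
    - [0,0,0,0,0,0,-1]
    - [0,0,0,0,0,0,-1]
    - [0,0,-2,0,0,0,-1]
    - [0,0,-3,0,0,0,-1]
    - [0,0,-3,0,0,0,-1]
    - [0,0,-3.6,0,0,0,-1]
    - [0,0,0,0,0,0,-1]
    - [-2.65,-0.17,0,0,0,0,-1]
    - [-2.65,-0.17,0,0,0,0,-1]
    - [-2.65,-0.17,0,0,0,0,-1]
    - [-2.65,-0.17,0,0,0,0,-1]
    - [0,0,0,0,0,0,-1]
    - [0,0,0,0,0,0,-1]

```text
time: 8.87
tool_pos: [0.4708, -0.1749, 0.2865]
tool_rot: [-0.001, 0.647, 0.762, 0.0]
contact_force: [0.0, -0.1, -1.3]
gripper_width: 0.224
grasp_force: 59.5
```

Run:
```python
from h import *
need(.4715,-.1745,.027+.1473)
f=grab("wrist","4"); h=grab("side","4");t=grab("top","4")
a=f["img"][:400,120:520]; b=cv2.resize(t["img"][140:275,310:510],(400,270),interpolation=cv2.INTER_CUBIC)
b=cv2.copyMakeBorder(b,0,130,0,0,cv2.BORDER_CONSTANT)
cv2.imwrite("pics/w4.png",cv2.convertScaleAbs(cv2.hconcat([a,b]),alpha=1.3))
```

```text
t8.87 pos [ 0.4708 -0.1749  0.2865] yang 9.37 tz [-9.e-04  9.e-04 -1.e+00] F [ 0.01 -0.12 -1.29] w 0.224 g 59.5
tool cm: x 0.03 y 0.07 z 11.22
```

View pics/w4.png

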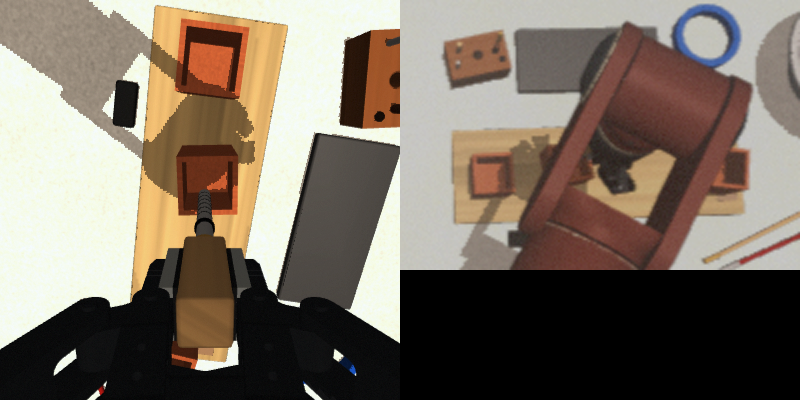

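The rod tip is over pot 2, whose rim spans about (177–238,147–213). Lowering it.

Call:
move_arm:
  rows:
    - [0,0,2.5,0,0,0,-1]
    - [0,0,2.5,0,0,0,-1]
    - [0,0,2.5,0,0,0,-1]
    - [0,0,1.5,0,0,0,-1]
    - [0,0,0.6,0,0,0,-1]
    - [0,0,0.2,0,0,0,-1]
    - [0,0,0.2,0,0,0,-1]
    - [0,0,0.2,0,0,0,-1]
    - [0,0,0.2,0,0,0,-1]
    - [0,0,0,0,0,0,-1]
    - [0,0,0,0,0,0,-1]
    - [0,0,0,0,0,0,-1]

```text
time: 10.02
tool_pos: [0.4715, -0.1744, 0.1843]
tool_rot: [0.001, 0.646, 0.763, 0.0]
contact_force: [1.1, 1.0, 0.2]
gripper_width: 0.229
grasp_force: 59.6
```

Call:
move_arm:
  rows:
    - [0,0,0.1,0,0,0,-1]
    - [0,0,0.1,0,0,0,-1]
    - [0,0,0,0,0,0,-1]
    - [0,0,0,0,0,0,-1]
    - [0,0,0,0,0,0,-1]

```text
time: 10.43
tool_pos: [0.4718, -0.1746, 0.1842]
tool_rot: [0.001, 0.646, 0.763, 0.0]
contact_force: [-2.5, 1.2, 10.3]
gripper_width: 0.226
grasp_force: 60.9
```

Pot 2 bottomed at tip z ≈ 37 mm with 10 N, so it is thick. On to the last pot.

Call:
move_arm:
  rows:
    - [0,0,-2,0,0,0,-1]
    - [0,0,-3,0,0,0,-1]
    - [0,0,-3,0,0,0,-1]
    - [0,0,-2.6,0,0,0,-1]
    - [0,0,0,0,0,0,-1]
    - [-3.6,-0.72,0,0,0,0,-1]
    - [-3.6,-0.72,0,0,0,0,-1]
    - [-3.6,-0.72,0,0,0,0,-1]
    - [-3.6,-0.72,0,0,0,0,-1]
    - [-3.6,-0.72,0,0,0,0,-1]
    - [-3.6,-0.72,0,0,0,0,-1]
    - [0,0,0,0,0,0,-1]
    - [0,0,0,0,0,0,-1]

```text
time: 11.52
tool_pos: [0.4632, -0.3956, 0.2857]
tool_rot: [-0.001, 0.647, 0.762, 0.0]
contact_force: [0.4, 0.3, -1.0]
gripper_width: 0.222
grasp_force: 59.5
```

Run:
```python
from h import *
need(.464,-.3947,.027+.1473)
f=grab("wrist","5"); t=grab("top","5")
a=f["img"][:400,120:520]; b=cv2.resize(t["img"][140:275,310:510],(400,270),interpolation=cv2.INTER_CUBIC)
b=cv2.copyMakeBorder(b,0,130,0,0,cv2.BORDER_CONSTANT)
cv2.imwrite("pics/w5.png",cv2.convertScaleAbs(cv2.hconcat([a,b]),alpha=1.3))
```

```text
t11.52 pos [ 0.4632 -0.3956  0.2857] yang 9.33 tz [-0.0016  0.0021 -1.    ] F [ 0.44  0.3  -1.01] w 0.222 g 59.5
tool cm: x 0.07 y 0.09 z 11.14
```

View pics/w5.png

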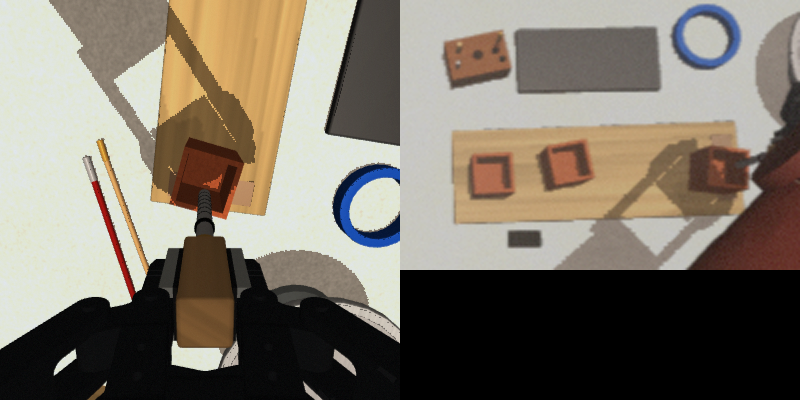

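The rod is over the third pot, rim about (172–245,140–217). Lowering it.

Call:
move_arm:
  rows:
    - [0,0,2.5,0,0,0,-1]
    - [0,0,2.5,0,0,0,-1]
    - [0,0,2.5,0,0,0,-1]
    - [0,0,1.5,0,0,0,-1]
    - [0,0,0.5,0,0,0,-1]
    - [0,0,0.2,0,0,0,-1]
    - [0,0,0.2,0,0,0,-1]
    - [0,0,0.2,0,0,0,-1]
    - [0,0,0.2,0,0,0,-1]
    - [0,0,0,0,0,0,-1]
    - [0,0,0,0,0,0,-1]
    - [0,0,0,0,0,0,-1]

```text
time: 12.62
tool_pos: [0.4642, -0.3945, 0.1849]
tool_rot: [0.0, 0.646, 0.763, -0.0]
contact_force: [0.6, -0.5, -0.6]
gripper_width: 0.229
grasp_force: 59.5
```

Call:
move_arm:
  rows:
    - [0,0,0.1,0,0,0,-1]
    - [0,0,0.1,0,0,0,-1]
    - [0,0,0.1,0,0,0,-1]
    - [0,0,0,0,0,0,-1]
    - [0,0,0,0,0,0,-1]
    - [0,0,0,0,0,0,-1]

```text
time: 13.12
tool_pos: [0.464, -0.3943, 0.1813]
tool_rot: [-0.0, 0.646, 0.763, 0.0]
contact_force: [-0.5, 0.5, -0.7]
gripper_width: 0.224
grasp_force: 59.5
```

Call:
move_arm:
  rows:
    - [0,0,0.2,0,0,0,-1]
    - [0,0,0.2,0,0,0,-1]
    - [0,0,0.2,0,0,0,-1]
    - [0,0,0.2,0,0,0,-1]
    - [0,0,0.1,0,0,0,-1]
    - [0,0,0.1,0,0,0,-1]
    - [0,0,0,0,0,0,-1]
    - [0,0,0,0,0,0,-1]

```text
time: 13.78
tool_pos: [0.464, -0.3944, 0.1723]
tool_rot: [0.0, 0.646, 0.763, -0.0]
contact_force: [-1.7, 1.4, 5.3]
gripper_width: 0.225
grasp_force: 60.3
```

Bottomed at tip z ≈ 25 mm, so pot 3 is sound. Now I return the rod to its block.

Call:
move_arm:
  rows:
    - [0,0,0,0,0,0,-1]
    - [0,0,0,0,0,0,-1]
    - [0,0,-2,0,0,0,-1]
    - [0,0,-3,0,0,0,-1]
    - [0,0,-3,0,0,0,-1]
    - [0,0,-3.6,0,0,0,-1]
    - [3.09,2.3,0,0,0,0,-1]
    - [3.09,2.3,0,0,0,0,-1]
    - [3.09,2.3,0,0,0,0,-1]
    - [3.09,2.3,0,0,0,0,-1]
    - [3.09,2.3,0,0,0,0,-1]
    - [3.09,2.3,0,0,0,0,-1]
    - [3.09,2.3,0,0,0,0,-1]
    - [3.09,2.3,0,0,0,0,-1]
    - [3.09,2.3,0,0,0,0,-1]
    - [3.09,2.3,0,0,0,0,-1]
    - [0,0,0,0,0,0,-1]
    - [0,0,0,0,0,0,-1]
    - [0,0,0,0,0,0,-1]

```text
time: 15.37
tool_pos: [0.6397, -0.0517, 0.2865]
tool_rot: [-0.0, 0.646, 0.763, -0.0]
contact_force: [-0.1, -0.3, 0.1]
gripper_width: 0.224
grasp_force: 59.5
```

Run:
```python
from h import *
need(.6402,-.0518,.1593,9.5)
f=grab("wrist","6"); s,_=st()
i=f["img"].copy()
p=proj(f,s["tool_pos"]-[0,0,.1473]);q=proj(f,[.6402,-.0518,.06]);print(p,q)
cv2.circle(i,tuple(int(round(v)) for v in q),1,(0,255,0),-1)
cv2.imwrite("pics/w6.png",cv2.resize(i[60:260,220:420],(600,600),interpolation=cv2.INTER_CUBIC))
```

```text
t15.37 pos [ 0.6397 -0.0517  0.2865] yang 9.52 tz [-9.e-04 -4.e-04 -1.e+00] F [-0.15 -0.32  0.08] w 0.224 g 59.5
tool cm: x -0.02 y 0.05 z 12.72 turn z 0.02
t15.42 pos [ 0.6395 -0.0523  0.2868] yang 9.45 tz [-6.e-04 -3.e-04 -1.e+00] F [ 0.57 -0.17 -1.55] w 0.225 g 59.5
[323.57076397 193.19239487] [324.60157788 173.25896765]
```

View pics/w6.png

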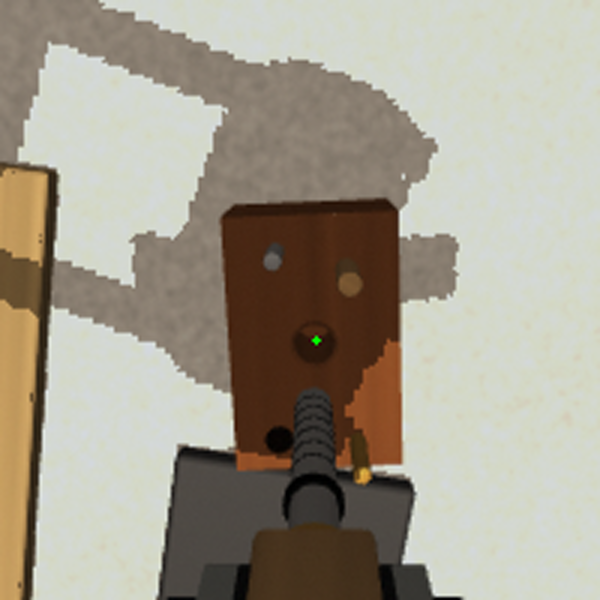

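The green mark sits on the hole centre at (315,341) in the crop. Lowering the rod into it.

Call:
move_arm:
  rows:
    - [0,0.04,2.5,0,0,0,-1]
    - [0,0,2.5,0,0,0,-1]
    - [0,0,1.5,0,0,0,-1]
    - [0,0,0.7,0,0,0,-1]
    - [0,0,0.7,0,0,0,-1]
    - [0,0,1,0,0,0,-1]
    - [0,0,1,0,0,0,-1]
    - [0,0,1,0,0,0,-1]
    - [0,0,0.8,0,0,0,-1]
    - [0,0,0.5,0,0,0,-1]
    - [0,0,0.4,0,0,0,-1]
    - [0,0,0,0,0,0,-1]
    - [0,0,0,0,0,0,-1]

```text
time: 16.5
tool_pos: [0.6404, -0.0514, 0.1613]
tool_rot: [0.0, 0.646, 0.763, 0.0]
contact_force: [0.4, -0.4, -0.5]
gripper_width: 0.228
grasp_force: 59.6
```

Call:
move_arm:
  rows:
    - [0,0,0.15,0,0,0,-1]
    - [0,0,0,0,0,0,-1]
    - [0,0,0,0,0,0,-0.3]
    - [0,0,0,0,0,0,0]
    - [0,0,0,0,0,0,0.5]
    - [0,0,0,0,0,0,1]
    - [0,0,0,0,0,0,1]
    - [0,0,0,0,0,0,1]
    - [0,0,0,0,0,0,1]
    - [0,0,0,0,0,0,1]
    - [0,0,-1.5,0,0,0,1]
    - [0,0,-3,0,0,0,1]
    - [0,0,-4,0,0,0,1]
    - [0,0,-4,0,0,0,1]
    - [0,0,0,0,0,4,1]
    - [0,0,0,0,0,4,1]

```text
time: 17.83
tool_pos: [0.6422, -0.0518, 0.2917]
tool_rot: [0.004, 0.699, 0.715, 0.003]
contact_force: [-0.7, 0.1, -1.1]
gripper_width: 0.998
grasp_force: 0.0
```

Call:
move_arm:
  rows:
    - [-0.2,-3,0,0,0,0,1]
    - [-0.2,-3,0,0,0,0,1]
    - [-0.2,-3,0,0,0,0,1]
    - [-0.2,-3,0,0,0,0,1]
    - [-0.2,-3,0,0,0,0,1]
    - [-0.2,-3,0,0,0,0,1]
    - [0,0,0,0,0,0,1]
    - [0,0,0,0,0,0,1]

```text
time: 18.5
tool_pos: [0.4601, -0.0683, 0.2863]
tool_rot: [0.001, 0.698, 0.716, 0.001]
contact_force: [-0.1, -0.0, -0.2]
gripper_width: 0.996
grasp_force: 0.0
```

Run:
```python
from h import *
need(.460,-.0685,.084,1.5)
f=grab("wrist","7"); t=grab("top","7"); d=grab("side","7")
a=f["img"][:400,120:520]; b=cv2.resize(t["img"][140:275,310:510],(400,270),interpolation=cv2.INTER_CUBIC)
c=cv2.resize(d["img"][140:220,260:380],(195,130),interpolation=cv2.INTER_CUBIC); c=cv2.copyMakeBorder(c,0,0,0,205,cv2.BORDER_CONSTANT)
cv2.imwrite("pics/w7.png",cv2.convertScaleAbs(cv2.hconcat([a,cv2.vconcat([b,c])]),alpha=1.3))
```

```text
t18.50 pos [ 0.4601 -0.0683  0.2863] yang 1.45 tz [ 2.9e-03 -8.0e-04 -1.0e+00] F [-0.08 -0.05 -0.15] w 0.996 g 0.0
tool cm: x -0.02 y -0.01 z 20.23 turn z -0.05
```

View pics/w7.png

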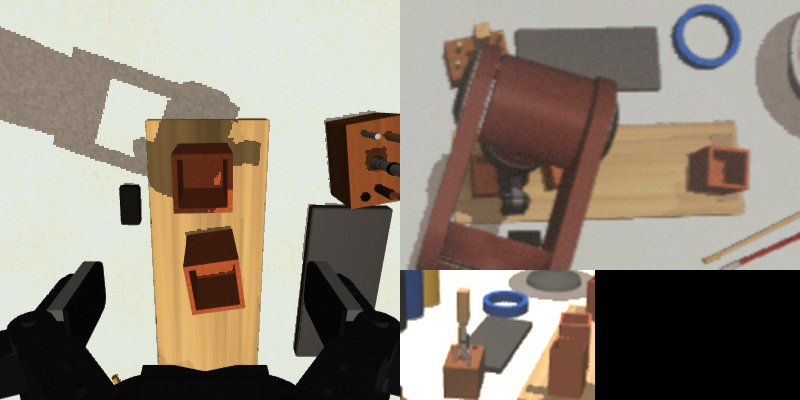

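The rod is standing in the block. Pot 1 is centred in view at (202,180) and square to the jaws, so I pick it.

Call:
move_arm:
  rows:
    - [0,0,4,0,0,0,1]
    - [0,0,4,0,0,0,1]
    - [0,0,4,0,0,0,1]
    - [0,0,3,0,0,0,1]
    - [0,0,3,0,0,0,1]
    - [0,0,2.2,0,0,0,1]
    - [0,0,0,0,0,0,1]
    - [0,0,0,0,0,0,-1]
    - [0,0,0,0,0,0,-1]
    - [0,0,0,0,0,0,-1]
    - [0,0,0,0,0,0,-1]
    - [0,0,0,0,0,0,-1]
    - [0,0,0,0,0,0,-1]

```text
time: 19.73
tool_pos: [0.4626, -0.0687, 0.0853]
tool_rot: [0.002, 0.698, 0.716, 0.001]
contact_force: [0.5, 0.8, 5.4]
gripper_width: 0.645
grasp_force: 65.9
```

Call:
move_arm:
  rows:
    - [0,0,-1.5,0,0,0,-1]
    - [0,0,-3,0,0,0,-1]
    - [0,0,-4,0,0,0,-1]
    - [0,0,-4,0,0,2.6,-1]
    - [0,0,-2.5,0,0,2.7,-1]
    - [3.67,1.1,0,0,0,0,-1]
    - [3.67,1.1,0,0,0,0,-1]
    - [3.67,1.1,0,0,0,0,-1]
    - [3.67,1.1,0,0,0,0,-1]
    - [3.67,1.1,0,0,0,0,-1]
    - [3.67,1.1,0,0,0,0,-1]
    - [3.67,1.1,0,0,0,0,-1]
    - [3.67,1.1,0,0,0,0,-1]
    - [0,0,0,0,0,0,-1]
    - [0,0,0,0,0,0,-1]

```text
time: 20.98
tool_pos: [0.5675, 0.2205, 0.2317]
tool_rot: [-0.0, 0.729, 0.684, -0.001]
contact_force: [-0.3, -0.5, -3.0]
gripper_width: 0.648
grasp_force: 65.3
```

Run:
```python
from h import *
need(.568,.2182,.0753,-3.8)
f=grab("wrist","8"); h=grab("side","8")
a=f["img"]; b=cv2.resize(a[:,100:540],(440,400)); c=cv2.resize(h["img"][160:340,220:400],(360,400)[::1],interpolation=cv2.INTER_CUBIC)
i=cv2.hconcat([b,c]); cv2.imwrite("pics/w8.png",cv2.convertScaleAbs(i,alpha=1.2))
```

```text
t20.98 pos [0.5675 0.2205 0.2317] yang -3.63 tz [-2.e-03 -7.e-04 -1.e+00] F [-0.27 -0.46 -3.03] w 0.648 g 65.3
tool cm: x -0.23 y 0.06 z 15.64 turn z 0.17
```

View pics/w8.png

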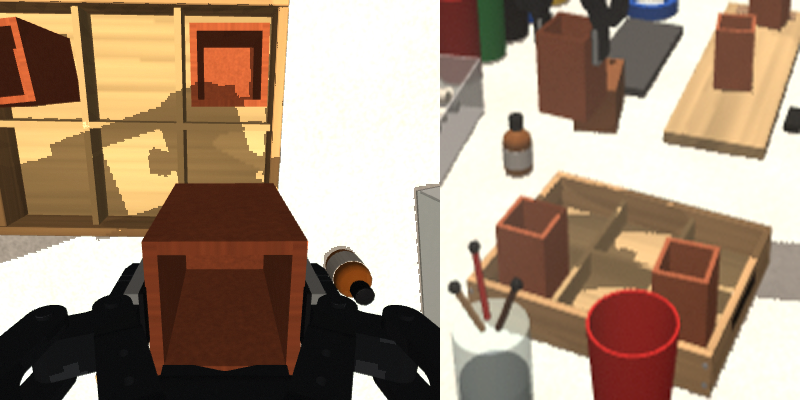

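Run:
```python
from h import *
f=load("wrist8")
a=np.radians(-3.8);c=np.array([.4855,.2738])
L=lambda p:np.array([np.cos(a)*(p[0]-c[0])+np.sin(a)*(p[1]-c[1]),-np.sin(a)*(p[0]-c[0])+np.cos(a)*(p[1]-c[1])]).round(4)
for n,p,z,e in [("outer wall in edge x .126",(374,150),.046,0),("divider x .043",(282,170),.036,0),("ydiv y0",(330,122),.036,0),("-y wall outer edge y -.106",(150,228),.046,0),("packed rim R x",(368,60),.093,0),("packed rim L",(290,60),.093,0),("packed near",(330,106),.093,0)]:
    print(n,L(onz(f,p,z)))
```

```text
outer wall in edge x .126 [ 0.1307 -0.0179]
divider x .043 [ 0.0453 -0.0385]
ydiv y0 [0.0907 0.0062]
-y wall outer edge y -.106 [-0.0839 -0.0943]
packed rim R x [0.1168 0.0528]
packed rim L [0.061  0.0527]
packed near [0.0899 0.0211]
```

Call:
move_arm:
  rows:
    - [0.4,0.3,2,0,0,0,-1]
    - [0,0,3,0,0,0,-1]
    - [0,0,3,0,0,0,-1]
    - [0,0,3,0,0,0,-1]
    - [0,0,2,0,0,0,-1]
    - [0,0,1,0,0,0,-1]
    - [0,0,0.5,0,0,0,-1]
    - [0,0,0.3,0,0,0,-1]
    - [0,0,0.2,0,0,0,-1]
    - [0,0,0.2,0,0,0,-1]
    - [0,0,0.1,0,0,0,-1]
    - [0,0,0,0,0,0,-1]
    - [0,0,0,0,0,0,-1]

```text
time: 22.17
tool_pos: [0.5716, 0.2229, 0.0806]
tool_rot: [0.0, 0.73, 0.683, 0.001]
contact_force: [0.1, -0.0, -2.0]
gripper_width: 0.647
grasp_force: 65.3
```

Call:
move_arm:
  rows:
    - [0,0,0.2,0,0,0,-1]
    - [0,0,0.1,0,0,0,-1]
    - [0,0,0.1,0,0,0,-1]
    - [0,0,0.1,0,0,0,-1]
    - [0,0,0.1,0,0,0,-1]
    - [0,0,0,0,0,0,-1]
    - [0,0,0,0,0,0,-1]

```text
time: 22.75
tool_pos: [0.5712, 0.2229, 0.0754]
tool_rot: [-0.0, 0.73, 0.683, -0.0]
contact_force: [-5.8, -0.8, 6.8]
gripper_width: 0.647
grasp_force: 66.2
```

Set down gently with 7 N. Release and go to pot 3.

Call:
move_arm:
  rows:
    - [0,0,0,0,0,0,0.2]
    - [0,0,0,0,0,0,0.6]
    - [0,0,0,0,0,0,1]
    - [0,0,0,0,0,0,1]
    - [0,0,0,0,0,0,1]
    - [0,0,0,0,0,0,1]
    - [0,0,-2,0,0,0,1]
    - [0,0,-4,0,0,0,1]
    - [0,0,-4,0,0,0,1]
    - [0,0,-4,0,0,0,1]
    - [0,0,-4,0,0,-3.8,1]
    - [0,0,0,0,0,0,1]

```text
time: 23.75
tool_pos: [0.5753, 0.2239, 0.2653]
tool_rot: [0.004, 0.706, 0.708, 0.008]
contact_force: [1.3, 0.4, 1.8]
gripper_width: 1.002
grasp_force: 0.0
```

Call:
move_arm:
  rows:
    - [-3.87,-0.67,0,0,0,0,1]
    - [-3.87,-0.67,0,0,0,0,1]
    - [-3.87,-0.67,0,0,0,0,1]
    - [-3.87,-0.67,0,0,0,0,1]
    - [-3.87,-0.67,0,0,0,0,1]
    - [-3.87,-0.67,0,0,0,0,1]
    - [-3.87,-0.67,0,0,0,0,1]
    - [-3.87,-0.67,0,0,0,0,1]
    - [-3.87,-0.67,0,0,0,0,1]
    - [-3.87,-0.67,0,0,0,0,1]
    - [-3.87,-0.67,0,0,0,0,1]
    - [-3.87,-0.67,0,0,0,0,1]
    - [-3.87,-0.67,0,0,0,0,1]
    - [-3.87,-0.67,0,0,0,0,1]
    - [-3.87,-0.67,0,0,0,0,1]
    - [-3.87,-0.67,0,0,0,0,1]
    - [0,0,0,0,0,0,1]
    - [0,0,0,0,0,0,1]

```text
time: 25.25
tool_pos: [0.4631, -0.3982, 0.2531]
tool_rot: [-0.0, 0.708, 0.706, 0.0]
contact_force: [-0.2, 0.8, -0.0]
gripper_width: 1.004
grasp_force: 0.0
```

Run:
```python
from h import *
need(.464,-.3947,.0853,0)
f=grab("wrist","9"); t=grab("top","9")
a=f["img"][:,120:520]; b=cv2.resize(t["img"][140:280,190:490],(400,187),interpolation=cv2.INTER_CUBIC); b=cv2.copyMakeBorder(b,0,213,0,0,cv2.BORDER_CONSTANT)
cv2.imwrite("pics/w9.png",cv2.convertScaleAbs(cv2.hconcat([a,b]),alpha=1.3))
```

```text
t25.25 pos [ 0.4631 -0.3982  0.2531] yang -0.20 tz [-5.e-04  8.e-04 -1.e+00] F [-0.2   0.81 -0.04] w 1.004 g 0.0
tool cm: x 0.35 y 0.08 z 16.78 turn z -0.20
```

View pics/w9.png

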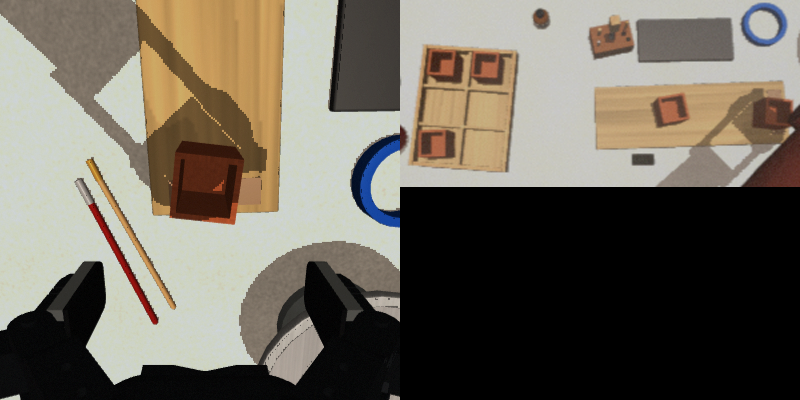

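Run:
```python
from h import *
f=load("wrist9")
P=[onz(f,(x+120,y),.103)[:2] for x,y in [(178,142),(243,150),(237,224),(170,217)]]
print(np.round(P,4),np.mean(P,0),[np.linalg.norm(P[i]-P[i-1]).round(4) for i in range(4)])
x,y=np.mean(P,0); need(x,y,.0853,-5.8)
```

```text
[[ 0.4428 -0.357 ]
 [ 0.4949 -0.3635]
 [ 0.4916 -0.4268]
 [ 0.4344 -0.4202]] [ 0.46594177 -0.39187949] [np.float64(0.0638), np.float64(0.0525), np.float64(0.0633), np.float64(0.0576)]
t25.35 pos [ 0.4639 -0.3961  0.2533] yang -0.02 tz [-2.e-04  9.e-04 -1.e+00] F [ 0.68  0.64 -0.64] w 1.001 g 0.0
tool cm: x 0.42 y 0.20 z 16.80 turn z 5.78
```

The wrist view puts pot 3's rim centre at about (207,183), turned about −6°. Pot 1 stands in its crate cell, seen at (487,66) in the top view. Picking pot 3.

Call:
move_arm:
  rows:
    - [0.35,0.15,2,0,0,0,1]
    - [0,0,3,0,0,5.8,1]
    - [0,0,3,0,0,0,1]
    - [0,0,3,0,0,0,1]
    - [0,0,3,0,0,0,1]
    - [0,0,2,0,0,0,1]
    - [0,0,0.8,0,0,0,1]
    - [0,0,0,0,0,0,1]
    - [0,0,0,0,0,0,-1]
    - [0,0,0,0,0,0,-1]
    - [0,0,0,0,0,0,-1]
    - [0,0,0,0,0,0,-1]
    - [0,0,0,0,0,0,-1]
    - [0,0,0,0,0,0,-1]

```text
time: 26.52
tool_pos: [0.4666, -0.3942, 0.0886]
tool_rot: [0.002, 0.742, 0.67, 0.0]
contact_force: [-0.6, 0.8, 7.5]
gripper_width: 0.649
grasp_force: 64.5
```

Call:
move_arm:
  rows:
    - [0,0,-1.5,0,0,0,-1]
    - [0,0,-3,0,0,0,-1]
    - [0,0,-4,0,0,0,-1]
    - [0,0,-4,0,0,0,-1]
    - [0,0,-2.5,0,0,-2,-1]
    - [0,0,0,0,0,0,-1]

```text
time: 27.02
tool_pos: [0.4679, -0.3956, 0.2449]
tool_rot: [0.007, 0.73, 0.684, 0.0]
contact_force: [0.7, -0.7, -0.4]
gripper_width: 0.647
grasp_force: 64.3
```

Call:
move_arm:
  rows:
    - [3.9,-0.67,0,0,0,0,-1]
    - [3.9,-0.67,0,0,0,0,-1]
    - [3.9,-0.67,0,0,0,0,-1]
    - [3.9,-0.67,0,0,0,0,-1]
    - [3.9,-0.67,0,0,0,0,-1]
    - [3.9,-0.67,0,0,0,0,-1]
    - [3.9,-0.67,0,0,0,0,-1]
    - [3.9,-0.67,0,0,0,0,-1]
    - [3.9,-0.67,0,0,0,0,-1]
    - [3.9,-0.67,0,0,0,0,-1]
    - [3.9,-0.67,0,0,0,0,-1]
    - [3.9,-0.67,0,0,0,0,-1]
    - [3.9,-0.67,0,0,0,0,-1]
    - [3.9,-0.67,0,0,0,0,-1]
    - [3.9,-0.67,0,0,0,0,-1]
    - [3.9,-0.67,0,0,0,0,-1]
    - [0,0,0,0,0,0,-1]
    - [0,0,0,0,0,0,-1]

```text
time: 28.52
tool_pos: [0.3987, 0.2383, 0.2345]
tool_rot: [-0.0, 0.729, 0.685, -0.001]
contact_force: [-0.1, -0.3, -1.8]
gripper_width: 0.644
grasp_force: 64.3
```

Run:
```python
from h import *
need(.399,.236,.0786,-3.8)
f=grab("wrist","10"); t=grab("top","10")
a=f["img"][:,60:500]; b=cv2.resize(t["img"][140:280,190:490],(360,168),interpolation=cv2.INTER_CUBIC); b=cv2.copyMakeBorder(b,0,232,0,0,cv2.BORDER_CONSTANT)
cv2.imwrite("pics/w10.png",cv2.convertScaleAbs(cv2.hconcat([a,b]),alpha=1.3))
```

```text
t28.52 pos [0.3987 0.2383 0.2345] yang -3.56 tz [-0.0019 -0.001  -1.    ] F [-0.06 -0.28 -1.78] w 0.644 g 64.3
tool cm: x -0.23 y 0.05 z 15.59 turn z 0.24
```

View pics/w10.png

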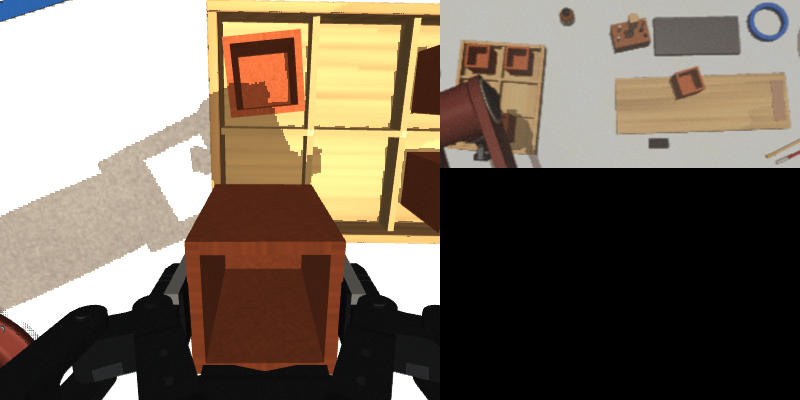

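Run:
```python
from h import *
f=load("wrist10")
a=np.radians(-3.8);c=np.array([.4885,.2798])
L=lambda p:np.array([np.cos(a)*(p[0]-c[0])+np.sin(a)*(p[1]-c[1]),-np.sin(a)*(p[0]-c[0])+np.cos(a)*(p[1]-c[1])]).round(4)
print(L((.399,.236)))
for n,p,z in [("wall in -.126",(281,160),.046),("div -.046",(368,160),.036),("ydiv lower -.003",(320,132),.036),("-y wall outer -.106",(430,242),.046)]: print(n,L(onz(f,p,z)))
t=load("top10"); i=t["img"]
for s,c in comps(clay(i),100,700):
  if 330<c[0]<450 and 150<c[1]<260: print(s,onz(t,c,.1))
```

```text
[-0.0864 -0.0496]
wall in -.126 [-0.1267 -0.0275]
div -.046 [-0.045  -0.0288]
ydiv lower -.003 [-0.0908 -0.0027]
-y wall outer -.106 [ 0.0186 -0.1087]
[386 196  24  25 288] [ 0.50978409 -0.18287043  0.1       ]
```

The cell edges match the crate model within 2 mm. Pot 2 has been knocked to about (0.51, −0.18) on the board. Placing pot 3.

Call:
move_arm:
  rows:
    - [-0.2,0,2,0,0,0,-1]
    - [0,0,3,0,0,0,-1]
    - [0,0,3,0,0,0,-1]
    - [0,0,3,0,0,0,-1]
    - [0,0,2,0,0,0,-1]
    - [0,0,1,0,0,0,-1]
    - [0,0,0.5,0,0,0,-1]
    - [0,0,0.3,0,0,0,-1]
    - [0,0,0.2,0,0,0,-1]
    - [0,0,0.1,0,0,0,-1]
    - [0,0,0.1,0,0,0,-1]
    - [0,0,0,0,0,0,-1]
    - [0,0,0,0,0,0,-1]

```text
time: 29.7
tool_pos: [0.4002, 0.235, 0.0845]
tool_rot: [0.0, 0.73, 0.683, 0.001]
contact_force: [-0.5, 0.8, -1.7]
gripper_width: 0.644
grasp_force: 64.4
```

Call:
move_arm:
  rows:
    - [0,0,0.2,0,0,0,-1]
    - [0,0,0.1,0,0,0,-1]
    - [0,0,0.1,0,0,0,-1]
    - [0,0,0.1,0,0,0,-1]
    - [0,0,0.1,0,0,0,-1]
    - [0,0,0.1,0,0,0,-1]
    - [0,0,0,0,0,0,-1]
    - [0,0,0,0,0,0,-1]

```text
time: 30.37
tool_pos: [0.3998, 0.235, 0.0787]
tool_rot: [-0.0, 0.73, 0.683, -0.001]
contact_force: [-7.3, -0.8, 11.0]
gripper_width: 0.646
grasp_force: 65.8
```

Call:
move_arm:
  rows:
    - [0,0,0,0,0,0,0.2]
    - [0,0,0,0,0,0,0.6]
    - [0,0,0,0,0,0,1]
    - [0,0,0,0,0,0,1]
    - [0,0,0,0,0,0,1]
    - [0,0,0,0,0,0,1]
    - [0,0,-2,0,0,0,1]
    - [0,0,-4,0,0,0,1]
    - [0,0,-4,0,0,0,1]
    - [0,0,-4,0,0,0,1]
    - [0,0,-4,0,0,-6.9,1]
    - [0,0,0,0,0,-6.9,1]
    - [0,0,0,0,0,0,1]

```text
time: 31.45
tool_pos: [0.4013, 0.2354, 0.2606]
tool_rot: [0.002, 0.642, 0.767, 0.003]
contact_force: [0.1, -0.1, -0.8]
gripper_width: 1.001
grasp_force: 0.0
```

Call:
move_arm:
  rows:
    - [-3.89,0.33,0,0,0,0,1]
    - [-3.89,0.33,0,0,0,0,1]
    - [-3.89,0.33,0,0,0,0,1]
    - [-3.89,0.33,0,0,0,0,1]
    - [-3.89,0.33,0,0,0,0,1]
    - [-3.89,0.33,0,0,0,0,1]
    - [-3.89,0.33,0,0,0,0,1]
    - [-3.89,0.33,0,0,0,0,1]
    - [-3.89,0.33,0,0,0,0,1]
    - [-3.89,0.33,0,0,0,0,1]
    - [-3.89,0.33,0,0,0,0,1]
    - [0,0,0,0,0,0,1]
    - [0,0,0,0,0,0,1]

```text
time: 32.53
tool_pos: [0.5089, -0.1817, 0.2542]
tool_rot: [-0.002, 0.645, 0.764, -0.0]
contact_force: [0.0, 0.8, -0.2]
gripper_width: 0.999
grasp_force: 0.0
```

Run:
```python
from h import *
need(.51,-.18,.0853,10)
f=grab("wrist","11"); t=grab("top","11")
a=f["img"][:,120:520]; b=cv2.resize(t["img"][140:280,190:490],(400,187),interpolation=cv2.INTER_CUBIC); b=cv2.copyMakeBorder(b,0,213,0,0,cv2.BORDER_CONSTANT)
cv2.imwrite("pics/w11.png",cv2.convertScaleAbs(cv2.hconcat([a,b]),alpha=1.3))
```

```text
t32.53 pos [ 0.5089 -0.1817  0.2542] yang 9.66 tz [-0.0041  0.0023 -1.    ] F [ 0.02  0.79 -0.25] w 0.999 g 0.0
tool cm: x 0.15 y 0.13 z 16.89 turn z -0.34
```

View pics/w11.png

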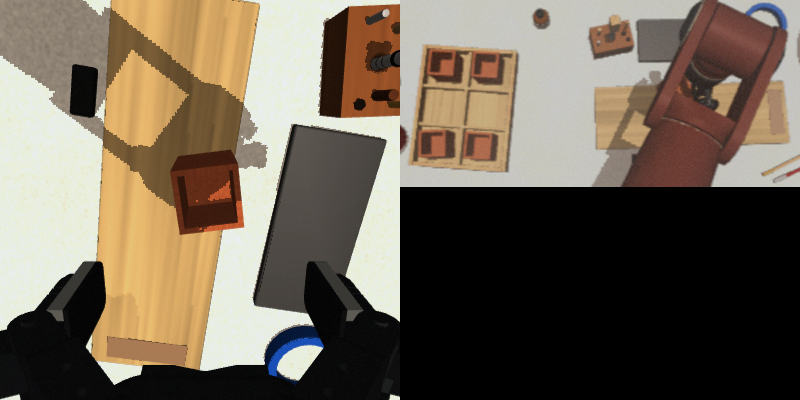

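Run:
```python
from h import *
f=load("wrist11")
P=[onz(f,(x+120,y),.103)[:2] for x,y in [(171,167),(238,160),(243,226),(180,235)]]
print(np.round(P,4),np.mean(P,0),[np.linalg.norm(P[i]-P[i-1]).round(4) for i in range(4)])
x,y=np.mean(P,0); need(x,y,.0853,17.3)
```

```text
[[ 0.4784 -0.1656]
 [ 0.5314 -0.1507]
 [ 0.5468 -0.2061]
 [ 0.4945 -0.2235]] [ 0.51280346 -0.18646888] [np.float64(0.0601), np.float64(0.055), np.float64(0.0575), np.float64(0.0551)]
t32.63 pos [ 0.509  -0.1797  0.255 ] yang 9.90 tz [-0.0027  0.0018 -1.    ] F [ 0.47 -0.15 -0.3 ] w 1.002 g 0.0
tool cm: x -0.73 y 0.25 z 16.97 turn z -7.40
```

All four crate pots stand upright in the top view. Pot 2's rim in the wrist view spans (171–243,160–235), yaw about 17°. Picking it.

Call:
move_arm:
  rows:
    - [-0.7,0.25,2,0,0,0,1]
    - [0,0,3,0,0,-7.1,1]
    - [0,0,3,0,0,0,1]
    - [0,0,3,0,0,0,1]
    - [0,0,3,0,0,0,1]
    - [0,0,2,0,0,0,1]
    - [0,0,0.8,0,0,0,1]
    - [0,0,0,0,0,0,1]
    - [0,0,0,0,0,0,-1]
    - [0,0,0,0,0,0,-1]
    - [0,0,0,0,0,0,-1]
    - [0,0,0,0,0,0,-1]
    - [0,0,0,0,0,0,-1]
    - [0,0,0,0,0,0,-1]

```text
time: 33.8
tool_pos: [0.5147, -0.1875, 0.0914]
tool_rot: [0.002, 0.594, 0.804, 0.0]
contact_force: [-2.4, 0.4, 6.6]
gripper_width: 0.645
grasp_force: 64.1
```

Call:
move_arm:
  rows:
    - [0,0,-1.5,0,0,0,-1]
    - [0,0,-3,0,0,0,-1]
    - [0,0,-3.5,0,0,0,-1]
    - [0,0,0,0,0,5.7,-1]
    - [0,0,0,0,0,5.7,-1]
    - [0,0,0,0,0,5.7,-1]
    - [-0.95,3.2,0,0,0,0,-1]
    - [-0.95,3.2,0,0,0,0,-1]
    - [-0.95,3.2,0,0,0,0,-1]
    - [-0.95,3.2,0,0,0,0,-1]
    - [0,0,0,0,0,0,-1]
    - [0,0,0,0,0,0,-1]

```text
time: 34.8
tool_pos: [0.6422, -0.225, 0.1677]
tool_rot: [-0.001, 0.707, 0.707, -0.0]
contact_force: [-1.2, 0.9, -1.8]
gripper_width: 0.644
grasp_force: 64.7
```

Run:
```python
from h import *
need(.642,-.2255,.0884,0)
```

```text
t34.80 pos [ 0.6422 -0.225   0.1677] yang -0.00 tz [-1.3e-03  8.0e-04 -1.0e+00] F [-1.24  0.94 -1.78] w 0.644 g 64.7
tool cm: x -0.05 y -0.02 z 7.93 turn z -0.00
```

Call:
move_arm:
  rows:
    - [0,0,2.5,0,0,0,-1]
    - [0,0,2.5,0,0,0,-1]
    - [0,0,1,0,0,0,-1]
    - [0,0,0.6,0,0,0,-1]
    - [0,0,0.4,0,0,0,-1]
    - [0,0,0.3,0,0,0,-1]
    - [0,0,0.2,0,0,0,-1]
    - [0,0,0.1,0,0,0,-1]
    - [0,0,0.1,0,0,0,-1]
    - [0,0,0.1,0,0,0,-1]
    - [0,0,0.1,0,0,0,-1]
    - [0,0,0,0,0,0,-1]
    - [0,0,0,0,0,0,-1]

```text
time: 35.88
tool_pos: [0.6414, -0.2248, 0.0898]
tool_rot: [-0.0, 0.707, 0.707, -0.0]
contact_force: [-0.0, 0.1, -2.7]
gripper_width: 0.648
grasp_force: 64.7
```

Call:
move_arm:
  rows:
    - [0,0,0.1,0,0,0,-1]
    - [0,0,0.1,0,0,0,-1]
    - [0,0,0.1,0,0,0,-1]
    - [0,0,0,0,0,0,-1]
    - [0,0,0,0,0,0,-1]

```text
time: 36.3
tool_pos: [0.6417, -0.2248, 0.0887]
tool_rot: [0.0, 0.707, 0.707, -0.0]
contact_force: [-4.4, 1.9, 6.8]
gripper_width: 0.646
grasp_force: 65.6
```

Call:
move_arm:
  rows:
    - [0,0,0,0,0,0,0.2]
    - [0,0,0,0,0,0,0.6]
    - [0,0,0,0,0,0,1]
    - [0,0,0,0,0,0,1]
    - [0,0,0,0,0,0,1]
    - [0,0,0,0,0,0,1]
    - [0,0,-2,0,0,0,1]
    - [0,0,-4,0,0,0,1]
    - [0,0,-4,0,0,0,1]
    - [0,0,-4,0,0,0,1]
    - [0,0,-4,0,0,0,1]
    - [-2.5,-3,0,0,0,0,1]
    - [-2.5,-3,0,0,0,0,1]
    - [-2.5,-3,0,0,0,0,1]
    - [-2.5,-3,0,0,0,0,1]
    - [-2.5,-3,0,0,0,0,1]
    - [-2.5,-3,0,0,0,0,1]
    - [-2.5,-3,0,0,0,0,1]
    - [-2.5,-3,0,0,0,0,1]
    - [-2.5,-3,0,0,0,0,1]

```text
time: 37.97
tool_pos: [0.3698, -0.4507, 0.2669]
tool_rot: [0.0, 0.707, 0.707, -0.0]
contact_force: [0.7, -0.9, 0.3]
gripper_width: 0.998
grasp_force: 0.0
```

Run:
```python
from h import *
st()
h=grab("side","12"); t=grab("top","12")
a=cv2.resize(h["img"][110:380,180:460],(400,386)); b=cv2.resize(t["img"][140:280,190:490],(400,187),interpolation=cv2.INTER_CUBIC)
c=cv2.resize(t["img"],(319,199)); c=cv2.copyMakeBorder(c,0,0,0,81,cv2.BORDER_CONSTANT)
cv2.imwrite("pics/w12.png",cv2.convertScaleAbs(cv2.hconcat([a,cv2.vconcat([b,c])]),alpha=1.3))
```

```text
t37.97 pos [ 0.3698 -0.4507  0.2669] yang 0.00 tz [ 3.e-04 -4.e-04 -1.e+00] F [ 0.74 -0.92  0.32] w 0.998 g 0.0
```

View pics/w12.png

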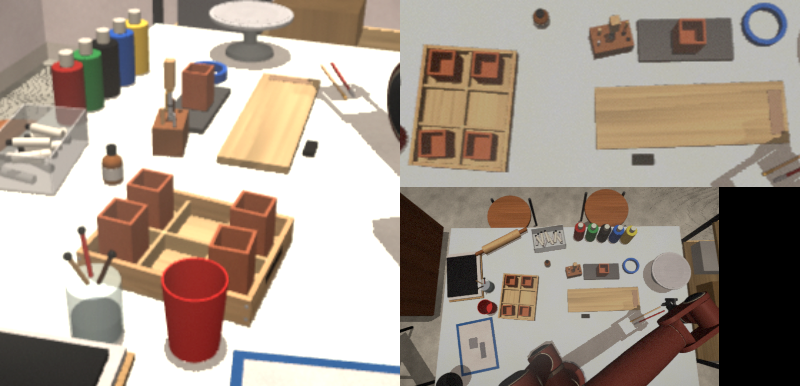

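The board is empty. Four pots stand upright in separate crate cells, the thick pot is on the slab at (690,35), and the rod is upright in its block at (170,90). Nothing else has moved, so I hand in.

```bash
python3 -c "
from plant import manip
print(manip.job_done())"
```

```text
the job is handed in; nothing more can be done
None
```

I handed the job in after checking all three pots on the board, left to right: pots 1 and 3 were sound and stand in the crate, pot 2 was thick-floored and stands on the kiln slab, and the rod is back in its block; the rules implied a fourth pot, but I saw only three, and no verdict came back.

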